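# Shut and lock the filter cover of an air purifier

### The job

The air purifier on the tea table has its new filter in, but the hinged cover stands ajar: push it down until fully shut. Then lock it: with a fingertip (or the closed fingertips) in the slot of its round teal fastener, turn that a quarter turn clockwise, seen from above, as far as it goes. Only push and turn: do not lift the cover further open, leave the other things on the table where they are, and finish with the hand clear.

Things in the scene. Friction and masses are not known exactly. Their poses are not given: they have to be found in the camera images.
- purifier: Light grey air purifier box, 320 (own x) x 250 (own y) x 120 mm tall, on its back; it does not shift. Origin: centre of its underside, z up. The cover's hinge runs along own y, at x = +102 mm, 120 mm up; its free edge is on the -x side, towards the robot. The fixed rim round the cover is flush with the shut cover. A collar 96 mm wide, 17 mm tall, on the cover surrounds the fastener.
- cover (a joint): Cover's opening angle, rad: 0 fully shut and flush, growing as the free edge rises; starts at 0.25 to 0.5. A stiff hinge keeps it where it is left; 1 to 3 N down near the free edge shuts it and it stays shut. The cover is a grey slab 196 mm wide, 12 mm thick, its free edge 232 mm from the hinge.
- cover_press (a point): Point on the cover's top face, mid-width, 15 mm in from the free edge, 217 mm from the hinge: a good place to push. Moves with the cover; 120 mm above the table when shut. x points to the hinge, z out of the top face. The flat strip here, from the edge to the fastener's collar, is 39 mm wide.
- cam (a joint): Turn of the fastener, rad: 0 unlocked, 1.571 locked, against a stop; grows clockwise seen from above; starts at 0 to 0.3. Takes about 0.12 N m and stays where left. Slot parallel to the hinge at 0; at 1.571 it points to the hinge and the disc's white dot is by the cover's green mark. Beyond about 0.9 a tongue grips under the front rim; if the cover is not shut the tongue strikes the rim.
- slot (a point): Centre of the slot's mouth in the top of the teal disc (81 mm wide), on its turning axis: 145 mm from the hinge, mid-width of the cover, 19 mm above the cover's top face, 139 mm above the table when shut. Slot 28 mm wide, about 64 mm long, 16 mm deep, closed ends, dark floor. Own x along the slot (towards the hinge when locked), z out of the disc. It turns with the disc.
- screwdriver: Bystander, loose, to be left alone: screwdriver 200 mm long lying beside the purifier; origin under its middle
- tumbler: Bystander, loose, to be left alone: open green glass tumbler, 68 mm wide, 95 mm tall, standing beside the purifier; origin under its centre
- chopper: Bystander, loose, to be left alone: food chopper: steel bowl 180 mm wide over the lid, motor head on top, 222 mm tall in all; origin under its centre
- phone: Bystander, loose, to be left alone: dark phone 150 x 72 x 9 mm lying flat; origin under its centre
- remote: Bystander, loose, to be left alone: white remote control 170 x 45 x 18 mm lying flat; origin under its centre
- old_filter: Bystander, loose, to be left alone: used grey-brown filter block 160 x 130 x 30 mm; origin under its centre
- candy_jar: Bystander, loose, to be left alone: amber jar with red cap, 80 mm wide, 110 mm tall; origin under its centre

How it is judged:
By the outcome, as a careful person would: the job done as asked, in the order asked, and still so for the second after the job is handed in, with the robot touching nothing.
It also fails if it takes over 42 s, if anything falls off the work surface, if the arm or the gripper's body presses on something with over 40 N, if the wrist force passes 120 N, or if a joint passes its speed limit or range.

### The arm

A 6-joint arm with a two-finger parallel gripper is mounted at the origin on the work surface. World frame = base frame: x ahead of the robot, y to its left, z up, the work surface at z = 0. Lengths are in m, angles in rad, forces in N, time in s.
With the tool pointing down it reaches from about 0.425 to 0.95 m from the base axis. Payload 3.5 kg.
Tool frame: the origin (TCP) lies midway between the tips of the shut fingers; the grasp point (between the pads) lies 19 mm behind it; z points along the fingers, x is the direction in which the jaws open and shut, and the axes are right-handed (so a half turn about z gives the same grasp; the last joint's range is limited). The gripper opens to 85 mm and grips with 20 to 120 N. Pads are 22 mm wide; open, the fingers measure 114 mm over their backs; the gripper's body (76 mm by 85 mm) begins 54 mm behind the grasp point. The pads swing forward as they close: fully open they stand 13 mm farther back than shut.
Start: joints at [-1.464, 0.286, 1.577, -0, 1.279, -0.15], TCP at [0.171, -0.653, 0.211] pointing down, gripper open.
Joint ranges: [-2.77, 2.77], [-0.9, 2.22], [0.21, 2.48], [-1.53, 4.67], [0.24, 2.81], [-2.84, 2.84]. Speed limits (rad/s): [2.79, 2.79, 3.14, 3.14, 3.14, 3.14].

### API

Orientations are given as a unit quaternion [x, y, z, w].
In Python, from plant import readout, optics, ctrl gives the robot as it stands. The module is installed in compiled form; this text tells all that it offers.
- The arm moves only by the shell command python3 -m crank 'ROWS' [OPENING] [FORCE]. ROWS is text: rows parted by semicolons, each of 6 numbers parted by spaces: the shift along the tool's x, y, z in mm, then the turn, a rotation vector about the tool's x, y, z in rad. In form: dx dy dz ax ay az; .... A call has 1 to 5 rows; each row shifts and turns the commanded pose from where the row before left it, along the tool's axes as they then stand; what a row does not reach is not made up. A row lasts 1/8 s, in which the tool goes at most 62.5 mm and 10.7 degrees, less where a joint would pass 70% of its speed; a pose out of reach is approached as far as the arm can. A call is refused whole if a number of a shift passes 62.5 or a number of a turn 0.188, either way. A call with a gripper value outside its range is refused whole. OPENING is the opening, from -1 (shut) to 1 (fully open), set as the call begins (- or left out, the last holds). The fingers move at their own pace and stop on an object; FORCE is the grip in N (left out, the last holds). Time passes only in rows, so rows that do not move let the fingers close. It gives the time, the measured TCP pose, the force and the opening at its end, in the units of the state.
- readout.get_state(): the state, without advancing time (a new reading comes with each control period).
- optics.read_camera(name): name is "scene" or "top" or "wrist"; returns the picture (420x560x3 uint8, red, green, blue); there is no depth.
- optics.calibration(name): a dict with "mtx" (3x3 intrinsics, pixels), "rvec" (rotation vector, rad) and "tvec" (3), from world to camera coordinates, as OpenCV has them; the wrist camera has in their place "tool_from_camera" (4x4, takes a point from camera to tool coordinates, whose origin is the TCP and whose axes are the tool frame's). Camera axes: x right, y down, z forward; pixel columns grow to the right and rows downward; lengths in m; the calibration is good to about 2 mm. A picture is of the moment at which its call begins: read the wrist's pose just before it. calibration takes no time and is no camera call.
- ctrl.sign_off(): hands the job in, once; it reports no verdict.
Trained networks look in the newest picture that a camera, given by its name, has taken for a name from the list of things; names that differ only in an ending like _2 or _b are one class to them, and where a whole thing is asked for, a point or a joint stands for the part that bears it (a point fixed in the world has none). Each returns a list of dicts, best first, with "p" (0 to 1); they miss things now and then, are a little off and sometimes report something else, mostly with a low value. They report only what shows in the picture. A call takes as long as a camera call.
- optics.recognise(camera, thing): "xy" ([column, row] as shares, 0 to 1, of the picture: columns of its width, rows of its height, amid what is visible of it).
The state is a dict: "time": time; "qpos": joint angles; "dq": joint speeds; "joint_efforts": joint torques, N m; "eef_pos": TCP position; "tcp_rot": TCP orientation; "contact_force": force on the tool from outside, world axes, zero at the start; "wrist_torque": the same for the moment, N m; "opening": opening from 0.0 (shut) to 1.0 (fully open).
Only numpy, scipy, OpenCV 4.12 (cv2) and the standard library are available. Lean on these libraries where they do the work, as an engineer would, in place of code of your own. Each camera call takes 0.05 s, during which the arm holds its last target.

## Working session

There is one attempt and no reset: what is moved stays moved. The work goes in short steps, Python scripts to look and compute and a shell command to move; the robot and the scene stay as the last step left them, time stands still between calls to the robot, and variables do not carry over. Pictures are saved under pics/ and viewed, and the job is handed in when it is done.

```bash
mkdir -p pics
python3 - <<'E'
from plant import readout, optics
import cv2
s=readout.get_state();print(s)
for n in ['scene','top','wrist']:
    im=optics.read_camera(n);cv2.imwrite(f'pics/{n}0.png',im[:,:,::-1])
    print(n,optics.calibration(n))
E
```

```text
{'time': 0.0, 'qpos': array([-1.46403435e+00,  2.87179365e-01,  1.57818450e+00,  1.18092385e-05,
        1.27858756e+00, -1.49968168e-01]), 'dq': array([ 0.00115951,  0.00042084, -0.00074859, -0.00232741, -0.00198853,
       -0.00041789]), 'joint_efforts': array([ 1.18048159e-03, -4.05979013e+01, -2.92624801e+01, -3.14090369e-05,
        5.86417853e-03, -4.28922348e-06]), 'eef_pos': array([ 0.17137204, -0.65215582,  0.20983404]), 'tcp_rot': array([ 0.79180622, -0.61077125, -0.00081166, -0.00085568]), 'contact_force': array([1.07904122, 1.14476114, 0.13471184]), 'wrist_torque': array([ 0.02862575, -0.02725217,  0.01076608]), 'opening': 0.9991807511242162}
scene {'mtx': array([[428.40588601,   0.        , 278.59756902],
       [  0.        , 428.40588601, 214.61185562],
       [  0.        ,   0.        ,   1.        ]]), 'rvec': array([ 1.53222495,  2.24029706, -0.68082285]), 'tvec': array([ 0.23618584, -0.34039831,  1.80811965])}
top {'mtx': array([[461.08187302,   0.        , 288.79908488],
       [  0.        , 461.08187302, 208.12502675],
       [  0.        ,   0.        ,   1.        ]]), 'rvec': array([ 2.19580432, -2.02455728,  0.20437763]), 'tvec': array([-0.07439198,  0.53832741,  1.36424558])}
wrist {'mtx': array([[334.80880803,   0.        , 278.63163681],
       [  0.        , 334.80880803, 210.2159415 ],
       [  0.        ,   0.        ,   1.        ]]), 'tool_from_camera': array([[ 9.99999346e-01, -4.33006076e-04, -1.05822706e-03,
         5.24107350e-04],
       [ 7.51981478e-04,  9.46257121e-01,  3.23414432e-01,
        -8.40863779e-02],
       [ 8.61314478e-04, -3.23415017e-01,  9.46256828e-01,
        -1.62270974e-01],
       [ 0.00000000e+00,  0.00000000e+00,  0.00000000e+00,
         1.00000000e+00]])}
```

View pics/scene0.png

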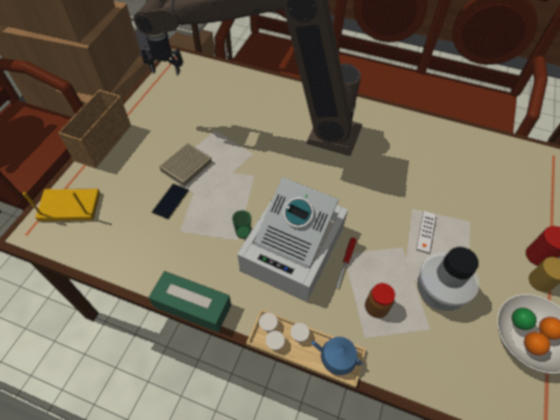

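View pics/top0.png

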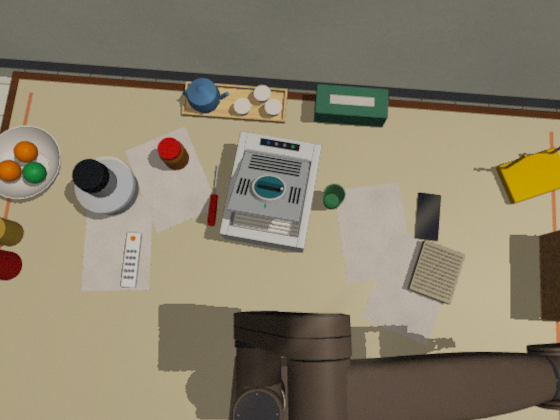

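View pics/wrist0.png

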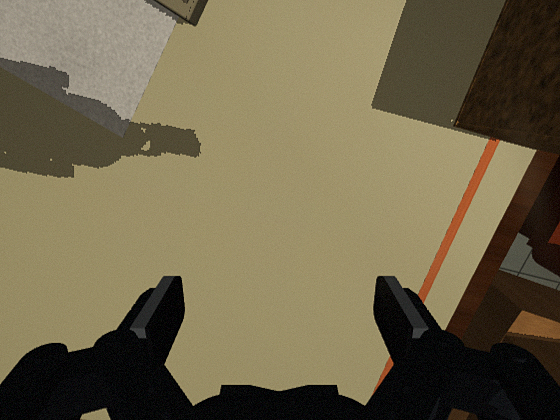

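The scene and top views show the purifier ahead of the robot. In the top view the box runs from about (222,133) to (320,250), and the teal disc is near (268,188). The cover's free edge faces the robot. The tumbler is at (333,197) and the screwdriver at (213,200).

Run:
```python
import cv2
a=cv2.imread('pics/top0.png')[125:260,200:350];cv2.imwrite('pics/top0c.png',cv2.resize(a,None,fx=5,fy=4.4*5/4.4*0.88,interpolation=cv2.INTER_CUBIC))
a=cv2.imread('pics/scene0.png')[170:300,230:360];cv2.imwrite('pics/scene0c.png',cv2.resize(a,(600,600),interpolation=cv2.INTER_CUBIC))
```

```text
(no output)
```

View pics/top0c.png

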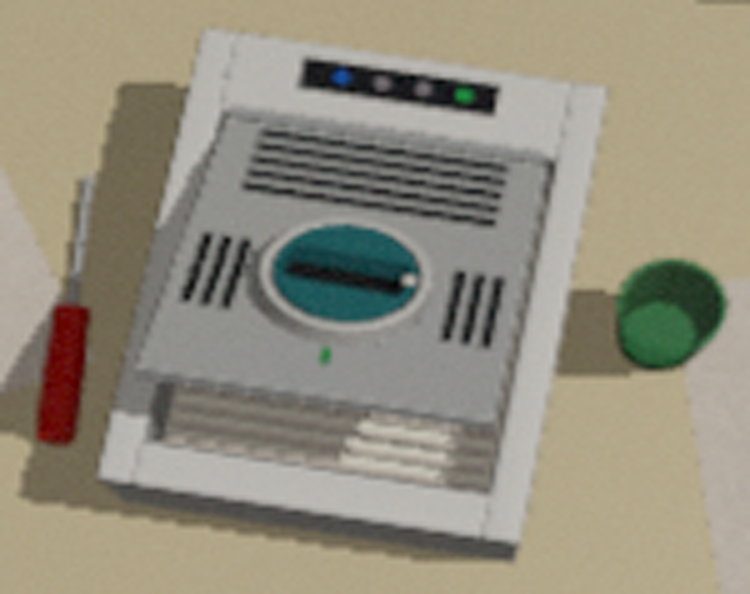

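View pics/scene0c.png

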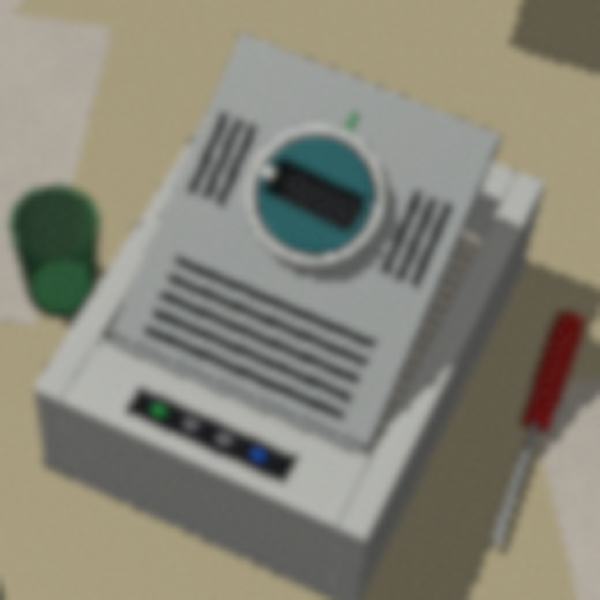

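```bash
cat > h.py <<'E'
import numpy as np,cv2
from plant import readout,optics
from scipy.spatial.transform import Rotation as R
from scipy.optimize import least_squares
def proj(n,P):
    c=optics.calibration(n);return cv2.projectPoints(np.array(P,float).reshape(-1,3),c['rvec'],c['tvec'],c['mtx'],None)[0].reshape(-1,2)
def b2w(p,P):
    c,s=np.cos(p[2]),np.sin(p[2]);P=np.array(P,float).reshape(-1,3)
    return np.c_[p[0]+c*P[:,0]-s*P[:,1],p[1]+s*P[:,0]+c*P[:,1],P[:,2]]
def cov(th,d,y,h=0): # point on cover d from hinge, height h over top
    return [.102-d*np.cos(th)+h*np.sin(-th)*-1*(-1)*-1 if False else .102-d*np.cos(th)+h*np.sin(th), y, .12+d*np.sin(th)+h*np.cos(th)]
E
python3 - <<'E'
from h import *
def T(u,v): return [200+u/5,125+v/4.4]
def S(u,v): return [230+u*130/600,170+v*130/600]
top=[T(205,30),T(606,88),T(516,543),T(100,480)]
box=[[.16,.125,.12],[.16,-.125,.12],[-.16,-.125,.12],[-.16,.125,.12]]
tc=[T(228,110),T(552,160),T(497,425),T(135,372)]
sc=[S(110,333),S(368,450),S(240,35),S(499,135)] # hinge -y, hinge +y?, free..
sb=[S(38,388),S(365,538)]
def cv(th): return [cov(th,0,.098),cov(th,0,-.098),cov(th,.232,-.098),cov(th,.232,.098)]
def cs(th): return [cov(th,0,-.098),cov(th,0,.098),cov(th,.232,-.098),cov(th,.232,.098)]
def sbx(): return [[.16,-.125,.12],[.16,.125,.12]]
def f(p):
    return np.r_[(proj('top',b2w(p,box))-top).ravel(),(proj('top',b2w(p,cv(p[3])))-tc).ravel(),(proj('scene',b2w(p,cs(p[3])))-sc).ravel(),(proj('scene',b2w(p,sbx()))-sb).ravel()]
r=least_squares(f,[.7,0,0,.3],loss='soft_l1');p=r.x;print(p);print(f(p).reshape(-1,2).round(1))
for th in (p[3],0):
  print('press',b2w(p,cov(th,.217,0)),'slot',b2w(p,cov(th,.145,0,.019)))
# slot angle
print(proj('scene',b2w(p,cov(p[3],.145,0,.019))), (proj('top',b2w(p,cov(p[3],.145,0,.019)))-[200,125])*[5,4.4])
E
```

```text
[ 0.58520678  0.02531755 -0.09144254  0.47366109]
[[-0.9 -1. ]
 [ 0.2 -0.7]
 [ 0.7  0.1]
 [-1.2 -0.4]
 [-0.4  0.2]
 [-0.9 -0.4]
 [-0.8  0.3]
 [-0.   0.1]
 [-1.   0.3]
 [-0.8 -0.4]
 [-0.2 -1.1]
 [ 0.1 -0.7]
 [-1.8 -0.7]
 [ 0.2 -0.3]]
press [[0.4944782  0.03363721 0.21898398]] slot [[0.5669142  0.02699495 0.20304955]]
press [[0.47068724 0.0358188  0.12      ]] slot [[0.54238643 0.02924411 0.139     ]]
[[297.77464812 211.29801613]] [[344.1565719  273.64410994]]
```

```bash
cat >> h.py <<'E'
PUR=np.array([.58521,.02532,-.09144,.47366])
def plan(segs,start=None):
    """segs: list of (xyz target, psi target, nrows). prints rows; keeps rounding error from accumulating. down-pointing tool"""
    s=readout.get_state();Rm=R.from_quat(s['tcp_rot']).as_matrix()
    p=s['eef_pos'].copy();psi=np.arctan2(Rm[1,0],Rm[0,0])
    print('at',p.round(4),'psi',round(psi,3))
    rows=[]
    for (t,ps,n) in segs:
        p0=p.copy();a0=psi
        for k in range(1,n+1):
            tp=p0+(np.array(t)-p0)*k/n;ta=a0+(ps-a0)*k/n
            X=np.array([np.cos(psi),np.sin(psi),0]);Y=np.array([np.sin(psi),-np.cos(psi),0])
            d=tp-p;v=np.round(np.array([d@X,d@Y,-d[2]])*1000);az=round(-(ta-psi),2)
            p=p+(X*v[0]+Y*v[1])/1000+np.array([0,0,-v[2]/1000]);psi-=az
            rows.append(f'{v[0]:.0f} {v[1]:.0f} {v[2]:.0f} 0 0 {az:g}')
    for i in range(0,len(rows),5):print('; '.join(rows[i:i+5]))
    print('end',p,psi)
E
python3 - <<'E'
from h import *
print(b2w(PUR,cov(PUR[3],.208,0,.08)),b2w(PUR,cov(PUR[3],.208,0)),b2w(PUR,cov(0,.208,0)))
plan([((.25,-.6,.30),-.9,3),((.45,-.35,.32),.5,8),((.50,.034,.32),1.479,8)])
E
```

```text
[[0.53879624 0.02957594 0.28607083]] [[0.50245698 0.0329081  0.21487845]] [[0.47965284 0.03499914 0.12      ]]
at [ 0.1714 -0.6523  0.2101] psi -1.314
-10 -30 -30 0 0 -0.14; -6 -31 -30 0 0 -0.14; -2 -31 -30 0 0 -0.13; -9 -39 -2 0 0 -0.18; -2 -40 -3 0 0 -0.17
5 -40 -2 0 0 -0.18; 12 -38 -3 0 0 -0.17; 18 -36 -2 0 0 -0.18; 24 -32 -3 0 0 -0.17; 29 -27 -2 0 0 -0.18
34 -21 -3 0 0 -0.17; 28 -39 0 0 0 -0.12; 33 -36 0 0 0 -0.13; 37 -31 0 0 0 -0.12; 41 -26 0 0 0 -0.12
44 -22 0 0 0 -0.12; 45 -16 0 0 0 -0.13; 48 -9 0 0 0 -0.12; 48 -5 0 0 0 -0.12
end [0.49967338 0.03415111 0.32013728] 1.4759369724001625
```

```bash
python3 -m crank '-10 -30 -30 0 0 -0.14; -6 -31 -30 0 0 -0.14; -2 -31 -30 0 0 -0.13; -9 -39 -2 0 0 -0.18; -2 -40 -3 0 0 -0.17' -1 30
python3 -m crank '5 -40 -2 0 0 -0.18; 12 -38 -3 0 0 -0.17; 18 -36 -2 0 0 -0.18; 24 -32 -3 0 0 -0.17; 29 -27 -2 0 0 -0.18'
python3 -c "
from h import *
plan([((.45,-.35,.32),.5,1),((.50,.034,.32),1.479,8)])"
```

```text
time: 0.78
eef_pos: [0.3006, -0.537, 0.3063]
tcp_rot: [0.963, -0.271, 0.0, 0.0]
contact_force: [-0.0, -0.1, -0.3]
opening: -0.001
time: 1.4
eef_pos: [0.4253, -0.3804, 0.318]
tcp_rot: [0.986, 0.165, -0.0, -0.0]
contact_force: [0.0, -0.6, -0.1]
opening: 0.003
at [ 0.4253 -0.3804  0.318 ] psi 0.332
33 -21 -2 0 0 -0.17; 29 -39 0 0 0 -0.12; 33 -35 0 0 0 -0.12; 37 -32 0 0 0 -0.13; 40 -26 0 0 0 -0.12
44 -21 0 0 0 -0.12; 46 -15 0 0 0 -0.12; 47 -10 0 0 0 -0.13; 48 -4 0 0 0 -0.12
end [0.4999126  0.03359812 0.32000564] 1.481808274479735
```

```bash
python3 -m crank '33 -21 -2 0 0 -0.17; 29 -39 0 0 0 -0.12; 33 -35 0 0 0 -0.12; 37 -32 0 0 0 -0.13; 40 -26 0 0 0 -0.12'
python3 -m crank '44 -21 0 0 0 -0.12; 46 -15 0 0 0 -0.12; 47 -10 0 0 0 -0.13; 48 -4 0 0 0 -0.12; 0 0 0 0 0 0'
python3 - <<'E'
from h import *
for n in ('wrist','top','scene'):
    im=optics.read_camera(n);cv2.imwrite(f'pics/{n}1.png',im[:,:,::-1])
pts=[(cov(PUR[3],.208,0))]+[cov(t,.208,0) for t in (.36,.24,.12,0)]
W=b2w(PUR,pts);print(W.round(4))
plan([(W[0]+[0,0,.015],1.479,3)]+[(w,1.479,1) for w in W]+[(W[-1]-[0,0,.003],1.479,1)])
E
```

```text
time: 2.02
eef_pos: [0.4748, -0.1579, 0.3199]
tcp_rot: [0.88, 0.475, -0.0, -0.0]
contact_force: [-0.7, -0.0, 0.2]
opening: 0.003
time: 2.65
eef_pos: [0.5014, 0.0346, 0.3199]
tcp_rot: [0.738, 0.675, -0.0, -0.0]
contact_force: [-0.3, -0.5, -0.1]
opening: -0.003
[[0.5025 0.0329 0.2149]
 [0.4929 0.0338 0.1933]
 [0.4856 0.0345 0.1694]
 [0.4811 0.0349 0.1449]
 [0.4797 0.035  0.12  ]]
at [0.5016 0.0314 0.3199] psi 1.475
1 0 30 0 0 -0; 0 0 30 0 0 -0; 1 1 30 0 0 -0; -0 -0 15 0 0 -0; -0 -10 22 0 0 -0
-1 -7 23 0 0 -0; 0 -5 25 0 0 -0; 0 -1 25 0 0 -0; 0 -0 3 0 0 -0
end [0.47975829 0.03452452 0.11692475] 1.475201455470748
```

View pics/wrist1.png

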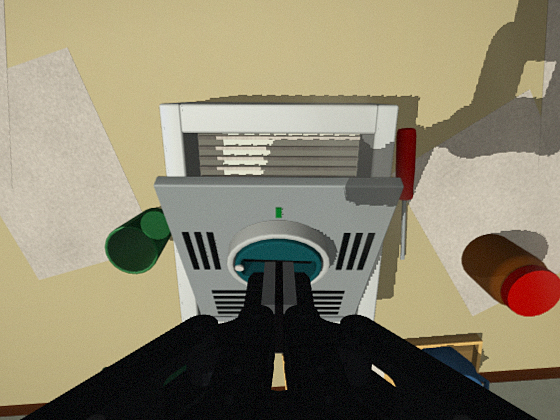

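View pics/scene1.png

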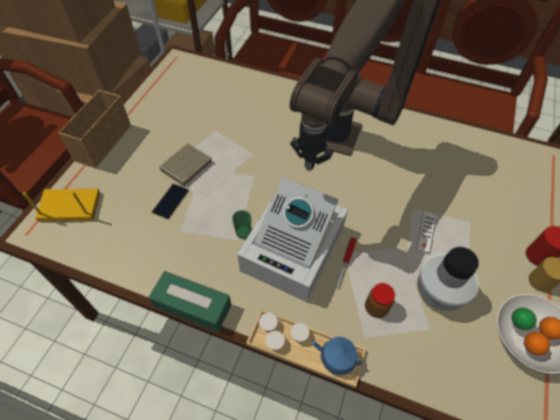

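The wrist view shows the closed fingertips above the cover, roughly centred, with the collar near (280,250) and the free edge at row 182. This matches the model, so I'll push down along the arc.

```bash
python3 -m crank '1 0 30 0 0 0; 0 0 30 0 0 0; 1 1 30 0 0 0; 0 0 15 0 0 0'
python3 -m crank '0 -5 11 0 0 0; 0 -5 11 0 0 0; 0 -4 12 0 0 0; -1 -3 12 0 0 0; 0 -3 12 0 0 0'
python3 -c "
from h import *
im=optics.read_camera('wrist');cv2.imwrite('pics/wrist2.png',im[:,:,::-1])
plan([((.4797,.035,.117),1.475,4)])"
```

```text
time: 3.3
eef_pos: [0.502, 0.0326, 0.2132]
tcp_rot: [0.741, 0.672, -0.001, -0.001]
contact_force: [1.2, 0.6, -0.3]
opening: -0.001
time: 3.92
eef_pos: [0.4827, 0.0347, 0.1566]
tcp_rot: [0.74, 0.673, 0.0, 0.0]
contact_force: [-0.4, 0.3, 0.5]
opening: -0.003
at [0.4812 0.035  0.1546] psi 1.476
-0 -0 9 0 0 0; -0 -1 10 0 0 0; -0 -0 9 0 0 0; -0 -0 10 0 0 0
end [0.48019243 0.03505553 0.11655195] 1.4761191917593013
```

View pics/wrist2.png

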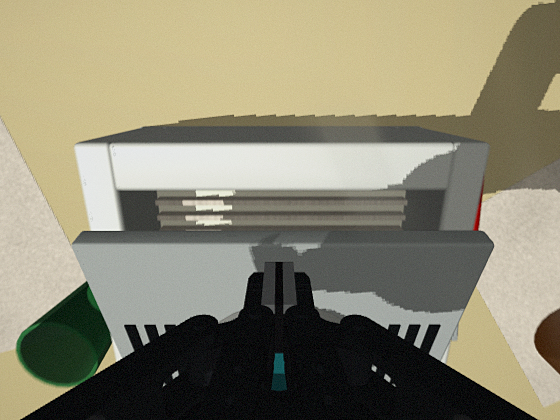

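The wrist view shows the tip on the cover strip at (278,265), with the cover following it down and its free edge at row 235. I'll continue.

```bash
python3 -m crank '0 0 9 0 0 0; 0 -1 10 0 0 0; 0 0 9 0 0 0; 0 0 8 0 0 0; 0 0 2 0 0 0'
python3 -m crank '0 0 1 0 0 0; 0 0 0 0 0 0'
python3 -c "
from h import *
im=optics.read_camera('wrist');cv2.imwrite('pics/wrist3.png',im[:,:,::-1]);print(readout.get_state())"
```

```text
time: 4.6
eef_pos: [0.4816, 0.0348, 0.1184]
tcp_rot: [0.74, 0.673, -0.0, -0.0]
contact_force: [-0.4, 0.1, -0.3]
opening: 0.002
time: 4.85
eef_pos: [0.4822, 0.0348, 0.1184]
tcp_rot: [0.74, 0.673, 0.0, 0.0]
contact_force: [-0.5, 0.2, -0.3]
opening: -0.003
{'time': 4.9, 'qpos': array([-1.38331909e-01, -4.17381313e-02,  2.11752362e+00,  3.31691618e-06,
        1.06510342e+00, -1.61432625e+00]), 'dq': array([ 0.00164964, -0.00146079, -0.00018989,  0.0002333 ,  0.00299565,
        0.00049923]), 'joint_efforts': array([-2.69696400e-03, -2.47690040e+01, -2.64534295e+01, -3.04920022e-04,
        3.12092388e-04, -1.25443029e-05]), 'eef_pos': array([0.48217616, 0.03474486, 0.11851122]), 'tcp_rot': array([7.39818055e-01, 6.72806898e-01, 2.26303472e-04, 2.69446340e-04]), 'contact_force': array([-0.28803555,  0.33369118,  0.07471415]), 'wrist_torque': array([-0.07118744, -0.00062584, -0.05270257]), 'opening': 0.0007841316495122451}
```

View pics/wrist3.png

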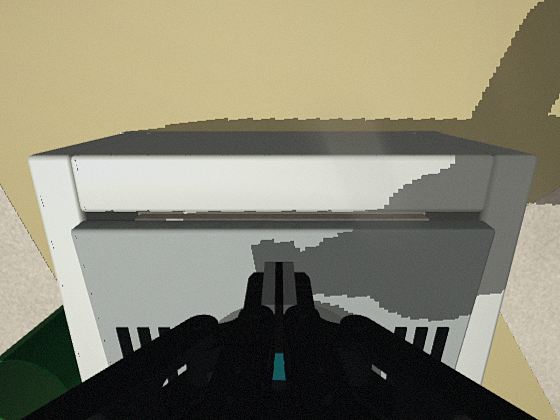

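```bash
python3 -m crank '0 0 2 0 0 0; 0 0 2 0 0 0; 0 0 2 0 0 0; 0 0 0 0 0 0'
```

```text
time: 5.4
eef_pos: [0.4817, 0.0348, 0.1119]
tcp_rot: [0.74, 0.673, -0.0, -0.0]
contact_force: [0.7, -0.3, 0.4]
opening: 0.005
```

```bash
python3 -c "
from h import *
for n in ('wrist','scene'):
    im=optics.read_camera(n);cv2.imwrite(f'pics/{n}4.png',im[:,:,::-1])
    if n=='scene':cv2.imwrite('pics/scene4c.png',cv2.resize(im[130:290,230:390,::-1],(600,600),interpolation=cv2.INTER_CUBIC))
"
```

```text
(no output)
```

View pics/wrist4.png

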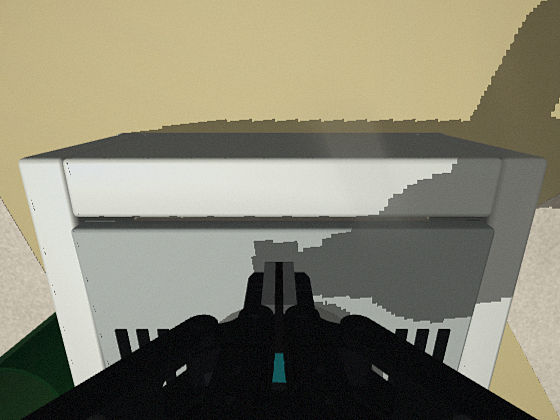

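View pics/scene4c.png

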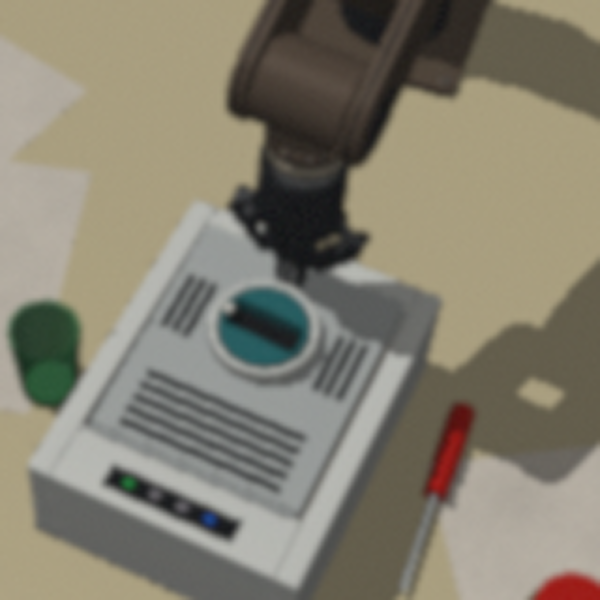

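The wrist view shows the gap at rows 217–227 narrowing as the tip goes down, so the cover isn't quite shut. I'll keep pressing in small steps and watch the force.

```bash
python3 -m crank '0 0 1 0 0 0; 0 0 1 0 0 0; 0 0 0 0 0 0'
python3 -m crank '0 0 1 0 0 0; 0 0 1 0 0 0; 0 0 0 0 0 0';python3 -m crank '0 0 1 0 0 0; 0 0 1 0 0 0; 0 0 0 0 0 0'
```

```text
time: 5.88
eef_pos: [0.4819, 0.0348, 0.1101]
tcp_rot: [0.74, 0.673, -0.0, -0.0]
contact_force: [0.3, 1.0, -0.1]
opening: -0.001
time: 6.25
eef_pos: [0.4819, 0.0348, 0.1081]
tcp_rot: [0.74, 0.673, -0.0, -0.0]
contact_force: [-0.0, -0.1, -0.2]
opening: -0.003
time: 6.62
eef_pos: [0.4819, 0.0348, 0.1061]
tcp_rot: [0.74, 0.673, -0.0, -0.0]
contact_force: [-0.7, 0.7, -0.1]
opening: -0.006
```

```bash
python3 -c "
from h import *
for n in ('wrist','scene','top'):
    im=optics.read_camera(n);cv2.imwrite(f'pics/{n}5.png',im[:,:,::-1])
    if n=='scene':cv2.imwrite('pics/scene5c.png',cv2.resize(im[170:290,250:370,::-1],(600,600),interpolation=cv2.INTER_CUBIC))
"
```

```text
(no output)
```

View pics/wrist5.png

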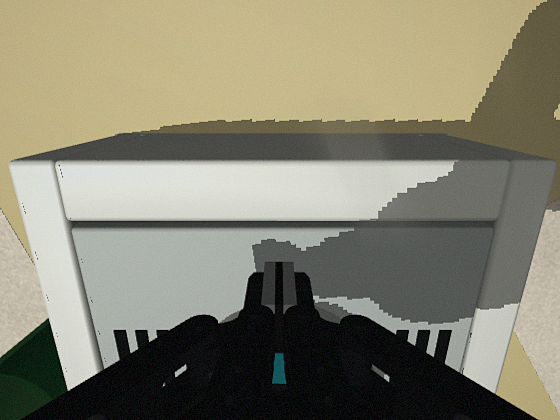

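View pics/scene5c.png

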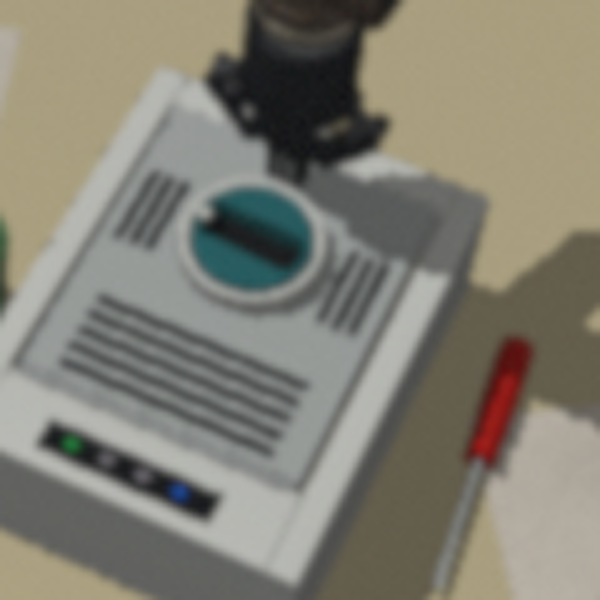

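```bash
python3 -c "
from h import *
s=readout.get_state();p=s['eef_pos'];print(p,s['contact_force'],s['opening'])
for z in (.106,.12,.135): print(z,(proj('scene',[p[0],p[1],z])-[250,170])*5)
sl=b2w(PUR,cov(0,.145,0,.019));print('slot shut',(proj('scene',sl)-[250,170])*5)
for th in (0,.03,.06): print(th,(proj('scene',b2w(PUR,[cov(th,.145,0,.019),cov(th,.232,-.098),cov(th,.232,.098)]))-[250,170])*5)
T=np.linalg.inv(optics.calibration('wrist')['tool_from_camera']);K=optics.calibration('wrist')['mtx']
Rw=R.from_quat(s['tcp_rot']).as_matrix()
def pw(P):
    t=(np.array(P)-p)@Rw; c=t@T[:3,:3].T+T[:3,3]; u=c@K.T; return u[:,:2]/u[:,2:]
box=[[-.16,-.125,.12],[-.16,.125,.12]]
print(pw(b2w(PUR,box)))
for th in (0,.02,.04,.06): print(th,pw(b2w(PUR,[cov(th,.232,-.098),cov(th,.232,.098)])))
"
```

```text
[0.48190894 0.03477596 0.10618961] [-0.24290833  0.13445012  0.32833022] -0.002783960320706769
0.106 [[284.71894418 195.5029895 ]]
0.12 [[286.07673957 183.62924637]]
0.135 [[287.55582101 170.6948726 ]]
slot shut [[250.02118912 234.54952496]]
0 [[250.02118912 234.54952496]
 [172.58561814 104.05379538]
 [435.38454905 208.76311023]]
0.03 [[249.96144769 231.55694087]
 [172.74412868  98.02783617]
 [436.61415671 202.96274661]]
0.06 [[249.81623082 228.71341106]
 [172.7713382   92.1746181 ]
 [437.73558269 197.35013491]]
[[ -2.25705146 159.33423169]
 [559.64685703 156.95521137]]
0 [[ 72.07939553 222.09465198]
 [485.70885923 220.39122301]]
0.02 [[ 66.2306813  225.77738691]
 [491.59309003 224.02849117]]
0.04 [[ 60.08768719 229.86561177]
 [497.77548422 228.06929912]]
0.06 [[ 53.63077804 234.39114722]
 [504.27599996 232.54537223]]
```

```bash
python3 -m crank '0 0 1 0 0 0; 0 0 1 0 0 0; 0 0 0 0 0 0'
python3 -m crank '0 0 1 0 0 0; 0 0 1 0 0 0; 0 0 0 0 0 0';python3 -m crank '0 0 1 0 0 0; 0 0 0 0 0 0'
python3 -c "
from h import *
for n in ('wrist','scene'):
    im=optics.read_camera(n);cv2.imwrite(f'pics/{n}6.png',im[:,:,::-1])
    if n=='scene':cv2.imwrite('pics/scene6c.png',cv2.resize(im[170:290,250:370,::-1],(600,600),interpolation=cv2.INTER_CUBIC))
"
```

```text
time: 7.15
eef_pos: [0.4819, 0.0348, 0.1041]
tcp_rot: [0.74, 0.673, -0.0, -0.0]
contact_force: [-0.3, -0.2, -0.6]
opening: -0.002
time: 7.52
eef_pos: [0.4819, 0.0348, 0.1021]
tcp_rot: [0.74, 0.673, -0.0, -0.0]
contact_force: [-0.1, 0.3, 0.2]
opening: -0.002
time: 7.78
eef_pos: [0.4819, 0.0348, 0.1011]
tcp_rot: [0.74, 0.673, -0.0, -0.0]
contact_force: [0.4, -0.1, 0.1]
opening: -0.001
```

View pics/wrist6.png

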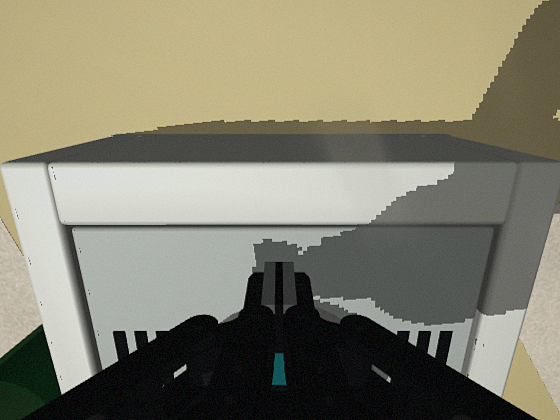

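View pics/scene6c.png

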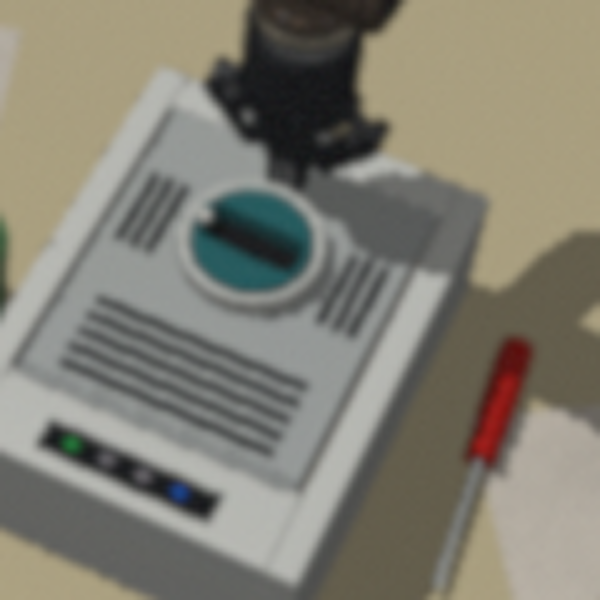

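```bash
st(){ python3 -c "
from plant import readout
s=readout.get_state();print(s['joint_efforts'].round(2),s['wrist_torque'].round(3),s['eef_pos'].round(5),s['contact_force'].round(2))"; }
st; for i in 1 ; do python3 -m crank '0 0 1 0 0 0; 0 0 0 0 0 0'|head -2;st; done;  python3 -m crank '0 0 1 0 0 0; 0 0 0 0 0 0'|head -2;st
```

```text
[ -0.   -25.25 -25.93  -0.    -0.    -0.  ] [-0.018  0.015  0.002] [0.48187 0.03482 0.10116] [ 0.58 -0.46 -0.63]
time: 8.12
eef_pos: [0.4819, 0.0348, 0.1001]
[-0.000e+00 -2.527e+01 -2.589e+01  0.000e+00 -1.000e-02  0.000e+00] [ 0.001 -0.012  0.035] [0.48189 0.03479 0.10014] [-0.03 -0.58  0.38]
time: 8.38
eef_pos: [0.482, 0.0348, 0.0999]
[ -0.18 -23.13 -24.84   0.04  -0.63  -0.  ] [0.063 0.447 0.051] [0.48196 0.03482 0.0999 ] [-2.04  0.06  5.37]
```

```bash
python3 -m crank '0 0 1 0 0 0; 0 0 0 0 0 0'; python3 -m crank '0 0 -6 0 0 0; 0 0 -20 0 0 0; 0 -10 -40 0 0 0; 0 -30 -40 0 0 0;  0 0 0 0 0 0'
python3 -c "
from h import *
print(readout.get_state()['eef_pos'],readout.get_state()['tcp_rot'])
for n in ('wrist','scene','top'):
    im=optics.read_camera(n);cv2.imwrite(f'pics/{n}7.png',im[:,:,::-1])
    if n=='top': cv2.imwrite('pics/top7c.png',cv2.resize(im[125:260,200:350,::-1],(750,594),interpolation=cv2.INTER_CUBIC))
    if n=='scene':cv2.imwrite('pics/scene7c.png',cv2.resize(im[170:290,250:370,::-1],(600,600),interpolation=cv2.INTER_CUBIC))
"
```

```text
time: 8.62
eef_pos: [0.482, 0.0348, 0.0999]
tcp_rot: [0.74, 0.673, -0.0, -0.0]
contact_force: [-5.7, 0.8, 10.7]
opening: -0.002
time: 9.25
eef_pos: [0.4434, 0.0385, 0.2078]
tcp_rot: [0.74, 0.673, 0.003, 0.003]
contact_force: [-0.2, -0.2, 0.3]
opening: -0.001
[0.44340613 0.03854254 0.2078358 ] [0.73972261 0.67289888 0.00271354 0.00319353]
```

View pics/wrist7.png

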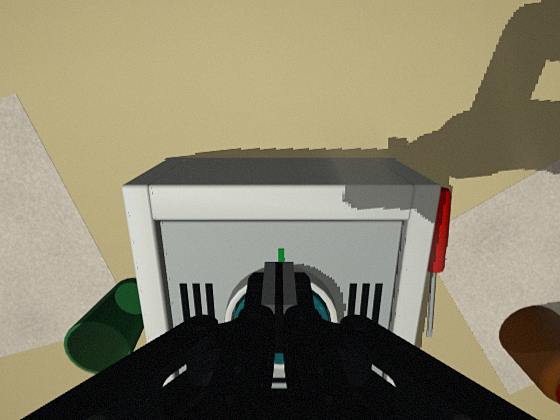

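View pics/scene7c.png

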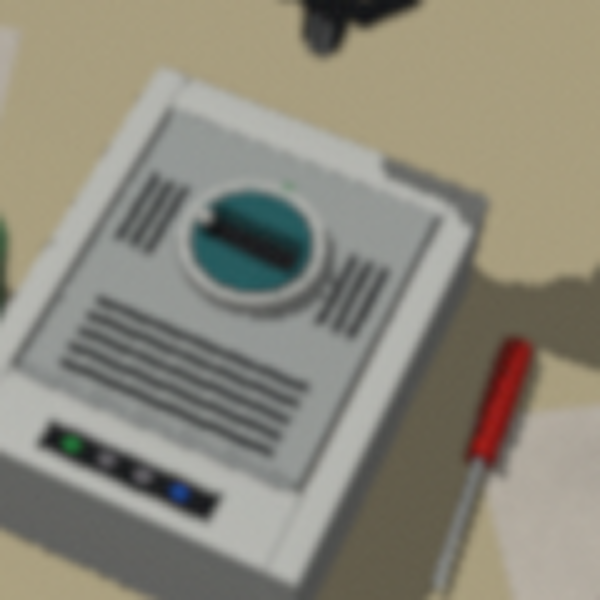

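View pics/top7.png

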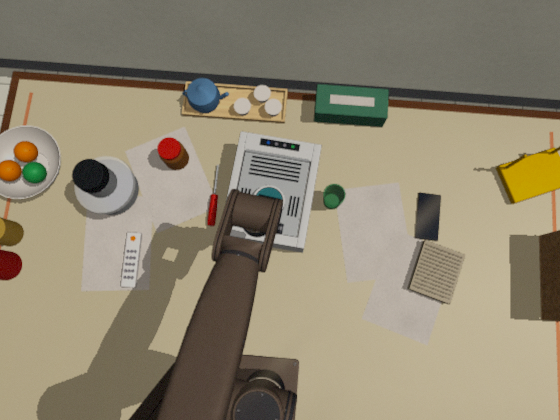

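```bash
python3 -c "
from h import *
p=np.array([.4434,.0385,.2078])
for z in (0,.01,.02,.03): print(z,(proj('scene',p+[0,0,z])-[250,170])*5)
a=cv2.imread('pics/scene7.png')[130:200,270:350];cv2.imwrite('pics/s7t.png',cv2.resize(a,(800,600*800//800),interpolation=cv2.INTER_CUBIC)) if 0 else cv2.imwrite('pics/s7t.png',cv2.resize(a,(640,560),interpolation=cv2.INTER_CUBIC))
for z in (0,.01,.02,.03): print(z,(proj('scene',p+[0,0,z])-[270,130])*8)
# slot model in scene crop (scene7c)
for c in (0,.1,.2,.3):
  pts=[]
  for sg in (-1,1):
    e=.032*sg; # slot dir at cam c: own -y rotated clockwise
    ang=-np.pi/2-c
    pts.append([.102-.145+e*np.cos(ang), e*np.sin(ang), .139])
  print(c,((proj('scene',b2w(PUR,pts))-[250,170])*5).round(0).tolist())
"
```

```text
0 [[319.57129325  62.50627711]]
0.01 [[320.79180261  52.85740106]]
0.02 [[322.0269548   43.09276455]]
0.03 [[323.2770149   33.21027177]]
0 [[351.31406919 420.01004337]]
0.01 [[353.26688418 404.5718417 ]]
0.02 [[355.24312767 388.94842327]]
0.03 [[357.24322384 373.13643483]]
0 [[295.0, 253.0], [206.0, 216.0]]
0.1 [[292.0, 256.0], [208.0, 213.0]]
0.2 [[290.0, 260.0], [211.0, 210.0]]
0.3 [[287.0, 263.0], [214.0, 207.0]]
```

View pics/s7t.png

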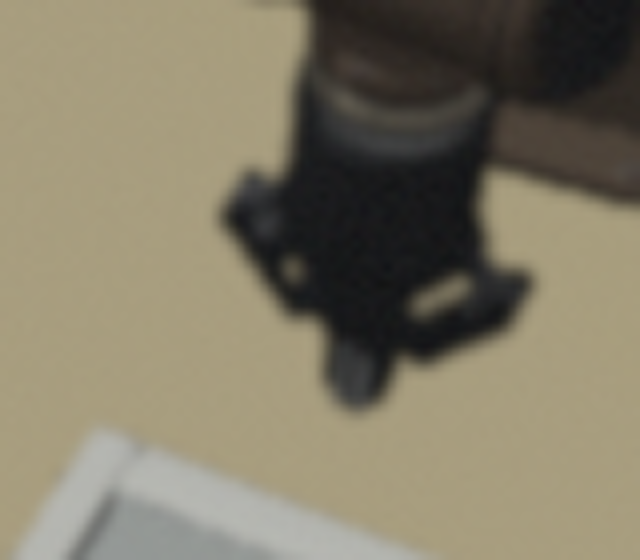

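```bash
python3 -m crank '0 30 -40 0 0 0; 0 50 -30 0 0 0; 0 50 0 0 0 0; 0 0 0 0 0 0;0 0 0 0 0 0'
python3 -c "
from h import *
s=readout.get_state();print(s['eef_pos'],s['tcp_rot'],s['dq'].round(3))
im=optics.read_camera('wrist');cv2.imwrite(f'pics/wrist8.png',im[:,:,::-1])
T=np.linalg.inv(optics.calibration('wrist')['tool_from_camera']);K=optics.calibration('wrist')['mtx']
Rw=R.from_quat(s['tcp_rot']).as_matrix();p=s['eef_pos']
def pw(P):
    t=(np.array(P)-p)@Rw; c=t@T[:3,:3].T+T[:3,3]; u=c@K.T; return (u[:,:2]/u[:,2:]).round(1)
print('slot',pw(b2w(PUR,[-.043,0,.139])),'box',pw(b2w(PUR,[[-.16,-.125,.12],[-.16,.125,.12]])),'cover',pw(b2w(PUR,[[-.13,-.098,.12],[-.13,.098,.12]])))
"
```

```text
time: 10.02
eef_pos: [0.5708, 0.0263, 0.2715]
tcp_rot: [0.74, 0.673, -0.002, -0.002]
contact_force: [0.3, 0.0, -0.7]
opening: 0.002
[0.57079759 0.0263234  0.27146342] [ 0.73984214  0.67277589 -0.00159168 -0.00191769] [ 0.003 -0.045  0.014  0.003 -0.     0.   ]
slot [[278.9 161. ]] box [[127.5  17.1]
 [429.2  15.8]] cover [[164.2  56.6]
 [392.8  55.6]]
```

View pics/wrist8.png

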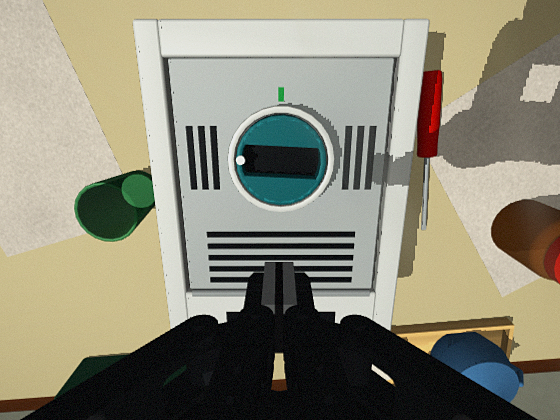

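The wrist view clearly shows the cover shut flush. The disc ring is centred near (281,159), the slot runs almost level from about (243,157) to (320,163), and the white dot is at (240,160). I'll measure this exactly once the arm has settled.

```bash
python3 -m crank '0 0 0 0 0 0;0 0 0 0 0 0'
cat >> h.py <<'E'
def seedisc(fn):
    s=readout.get_state();im=optics.read_camera('wrist');cv2.imwrite(fn,im[:,:,::-1])
    T=np.linalg.inv(optics.calibration('wrist')['tool_from_camera']);K=optics.calibration('wrist')['mtx']
    Rw=R.from_quat(s['tcp_rot']).as_matrix();p=s['eef_pos']
    print('eef',p.round(4),s['tcp_rot'].round(4))
    h=cv2.cvtColor(im,cv2.COLOR_RGB2HSV)
    m=((h[...,0]>80)&(h[...,0]<105)&(h[...,1]>120)&(h[...,2]>40)).astype(np.uint8);m[250:]=0
    n,l,stt,_=cv2.connectedComponentsWithStats(m);k=1+np.argmax(stt[1:,4]);
    c=cv2.convexHull(np.argwhere(l==k)[:,::-1].astype(np.int32))
    el=cv2.fitEllipse(c);print('teal ellipse',el)
    msk=np.zeros(m.shape,np.uint8);cv2.fillConvexPoly(msk,c,1);msk=cv2.erode(msk,np.ones((5,5)))
    d=((im.max(2)<45)&(msk>0)).astype(np.uint8);n,l,stt,_=cv2.connectedComponentsWithStats(d);k=1+np.argmax(stt[1:,4])
    r=cv2.minAreaRect(np.argwhere(l==k)[:,::-1].astype(np.float32));print('slot',r)
    w=cv2.inRange(im,(200,200,200),(255,255,255))*msk;print('dot',np.argwhere(w)[:,::-1].mean(0))
    def un(px,z):
        v=np.array([(px[0]-K[0,2])/K[0,0],(px[1]-K[1,2])/K[1,1],1]);iT=np.linalg.inv(T)
        o=p+Rw@iT[:3,3];dd=Rw@iT[:3,:3]@v;return o+dd*(z-o[2])/dd[2]
    print('axis',un(el[0],.139).round(4))
    bp=cv2.boxPoints(r);e=sorted([(np.linalg.norm(bp[0]-bp[1]),0),(np.linalg.norm(bp[1]-bp[2]),1)])[1][1]
    a,b=un(bp[e],.130),un(bp[e+1],.130);v=b-a;print('slot world dir',np.arctan2(v[1],v[0]),'len',np.linalg.norm(v))
    dt=un(np.argwhere(w)[:,::-1].mean(0),.139)-un(el[0],.139);print('dot dir',np.arctan2(dt[1],dt[0]),np.linalg.norm(dt))
E
python3 -c "
from h import *
seedisc('pics/wrist9.png')
print(b2w(PUR,[-.043,0,.139]))"
```

```text
time: 10.32
eef_pos: [0.571, 0.0264, 0.2747]
tcp_rot: [0.74, 0.673, 0.0, 0.0]
contact_force: [-0.2, 0.6, -0.1]
opening: -0.002
eef [0.571  0.0264 0.2747] [7.398e-01 6.728e-01 3.000e-04 3.000e-04]
teal ellipse ((280.4942626953125, 157.743408203125), (88.87328338623047, 88.93106842041016), 96.1544189453125)
slot ((279.4729919433594, 159.66217041015625), (75.77826690673828, 30.28226089477539), 3.122130870819092)
dot [240.85106383 158.34042553]
axis [0.5411 0.0309 0.139 ]
slot world dir 1.4212861869390603 len 0.06879353519484152
dot dir -1.6512639335232226 0.03539874079814577
[[0.54238964 0.02924644 0.139     ]]
```

```bash
python3 -c "
from h import *
plan([((.5412,.0308,.22),1.455,2),((.5412,.0308,.14),1.455,3)])"
```

```text
at [0.5711 0.0264 0.2748] psi 1.476
1 -15 27 0 0 0.01; 0 -15 28 0 0 0.01; 0 -0 27 0 0 0; 0 -0 26 0 0 0; 0 -0 27 0 0 0
end [0.54133608 0.03037941 0.13975655] 1.456152665271175
```

```bash
python3 -m crank '1 -15 27 0 0 0.01; 0 -15 28 0 0 0.01; 0 0 27 0 0 0; 0 0 26 0 0 0; 0 0 24 0 0 0'
python3 -m crank '0 0 3 0 0 0; 0 0 0 0 0 0'
python3 -c "
from h import *
print(readout.get_state()['eef_pos'])
for n in ('wrist','scene'):
    im=optics.read_camera(n);cv2.imwrite(f'pics/{n}10.png',im[:,:,::-1])
    if n=='scene':cv2.imwrite('pics/scene10c.png',cv2.resize(im[170:270,250:350,::-1],(600,600),interpolation=cv2.INTER_CUBIC))
"
```

```text
time: 11.0
eef_pos: [0.5415, 0.0303, 0.1418]
tcp_rot: [0.746, 0.665, 0.0, 0.0]
contact_force: [-0.7, -0.9, 0.2]
opening: 0.001
time: 11.25
eef_pos: [0.5421, 0.0302, 0.1401]
tcp_rot: [0.746, 0.665, 0.0, 0.0]
contact_force: [0.0, -0.0, 0.7]
opening: -0.001
[0.54212269 0.03022639 0.14009601]
```

View pics/wrist10.png

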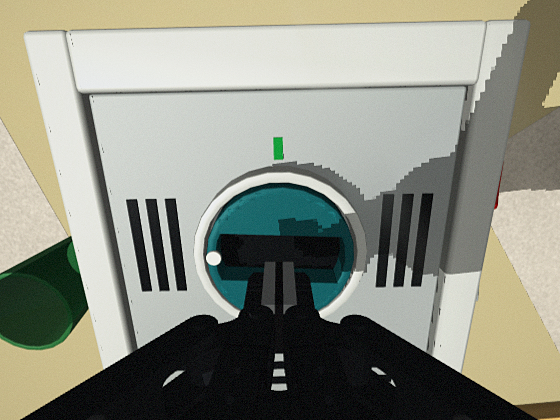

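View pics/scene10c.png

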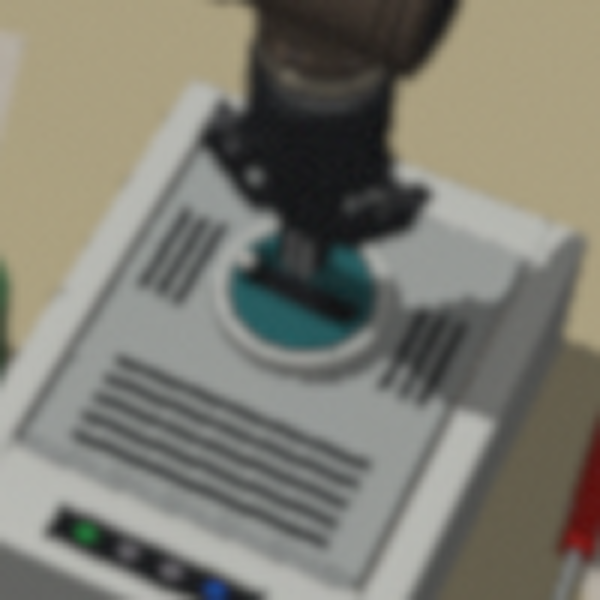

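```bash
python3 -c "
from h import *
s=readout.get_state();p=s['eef_pos'];Rw=R.from_quat(s['tcp_rot']).as_matrix()
T=np.linalg.inv(optics.calibration('wrist')['tool_from_camera']);K=optics.calibration('wrist')['mtx']
def pw(P):
    t=(np.array(P)-p)@Rw; c=t@T[:3,:3].T+T[:3,3]; u=c@K.T; return (u[:,:2]/u[:,2:]).round(1)
a=np.linspace(0,2*np.pi,73)
for ax in ([.5411,.0309],[.5424,.0292],[.541,.033]):
  for r,z in ((.048,.137),(.0405,.139)):
    q=pw(np.c_[ax[0]+r*np.cos(a),ax[1]+r*np.sin(a),0*a+z]);print(ax,r,'cols',q[:,0].min(),q[:,0].max(),'top row',q[:,1].min(),'bot',q[:,1].max())
  u=np.array([np.cos(1.45),np.sin(1.45)]);v=np.array([-u[1],u[0]])
  for z in(.139,.123): print(z,pw([[*(np.array(ax)+i*.032*u+j*.014*v),z] for i,j in((1,1),(1,-1),(-1,-1),(-1,1))]).tolist())
print(p)
# tip ends
for zz in (0,-.019): print('tip',zz,pw([p+Rw@np.array([0,y,zz]) for y in(-.011,.011)]).tolist())
"
python3 -c "
import cv2
a=cv2.imread('pics/wrist10.png')[160:350,180:380];cv2.imwrite('pics/w10c.png',cv2.resize(a,(800,600*760//760),interpolation=cv2.INTER_NEAREST)) if 0 else cv2.imwrite('pics/w10c.png',cv2.resize(a,None,fx=3,fy=3))"
```

```text
[0.5411, 0.0309] 0.048 cols 191.9 367.9 top row 165.1 bot 324.9
[0.5411, 0.0309] 0.0405 cols 205.0 354.8 top row 180.6 bot 316.4
0.139 [[340.6, 229.8], [337.3, 276.5], [222.1, 276.0], [219.5, 229.2]]
0.123 [[335.7, 219.1], [332.9, 262.8], [226.3, 262.3], [224.1, 218.6]]
[0.5424, 0.0292] 0.048 cols 189.3 364.8 top row 168.0 bot 327.0
[0.5424, 0.0292] 0.0405 cols 202.3 351.7 top row 183.5 bot 318.5
0.139 [[337.6, 232.4], [334.4, 278.8], [219.5, 278.3], [216.7, 231.8]]
0.123 [[332.9, 221.6], [330.2, 265.0], [223.9, 264.6], [221.6, 221.1]]
[0.541, 0.033] 0.048 cols 195.7 371.7 top row 164.4 bot 324.4
[0.541, 0.033] 0.0405 cols 208.8 358.7 top row 180.0 bot 315.9
0.139 [[344.6, 229.2], [341.1, 275.9], [225.8, 275.4], [223.4, 228.6]]
0.123 [[339.4, 218.6], [336.4, 262.3], [229.8, 261.8], [227.7, 218.1]]
[0.5427224  0.03016512 0.14085631]
tip 0 [[278.9, 239.1], [278.9, 275.9]]
tip -0.019 [[279.0, 255.3], [279.0, 295.4]]
```

View pics/w10c.png

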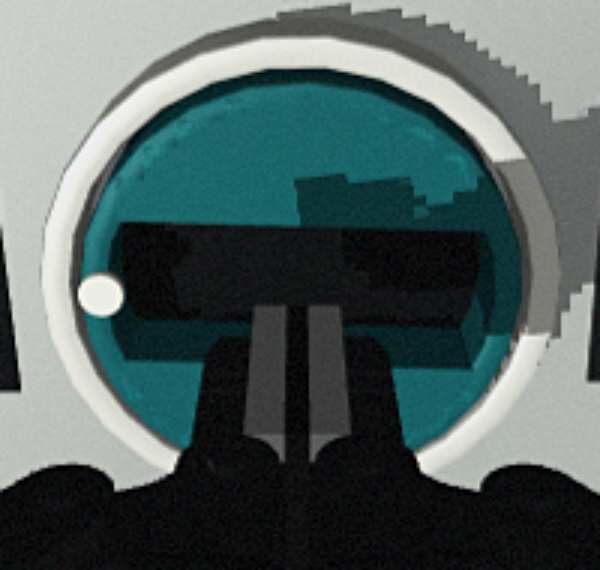

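```bash
python3 -m crank '1 -1 8 0 0 0; 0 0 8 0 0 0; 0 0 0 0 0 0'; python3 -m crank '0 0 3 0 0 0; 0 0 0 0 0 0'; python3 -m crank '0 0 3 0 0 0; 0 0 0 0 0 0'
python3 -c "
from h import *
for n in ('wrist',):
    im=optics.read_camera(n);cv2.imwrite(f'pics/{n}11.png',im[:,:,::-1])
    cv2.imwrite('pics/w11c.png',cv2.resize(im[160:350,180:380,::-1],None,fx=3,fy=3))
"
```

```text
time: 11.72
eef_pos: [0.5401, 0.0315, 0.122]
tcp_rot: [0.746, 0.665, -0.001, -0.001]
contact_force: [-0.1, 0.2, 0.3]
opening: 0.001
time: 11.98
eef_pos: [0.5408, 0.0314, 0.12]
tcp_rot: [0.747, 0.665, -0.0, -0.0]
contact_force: [0.4, 0.2, -0.2]
opening: 0.0
time: 12.22
eef_pos: [0.5407, 0.0314, 0.117]
tcp_rot: [0.747, 0.665, -0.0, -0.0]
contact_force: [-1.0, 0.5, 0.2]
opening: 0.001
```

View pics/w11c.png

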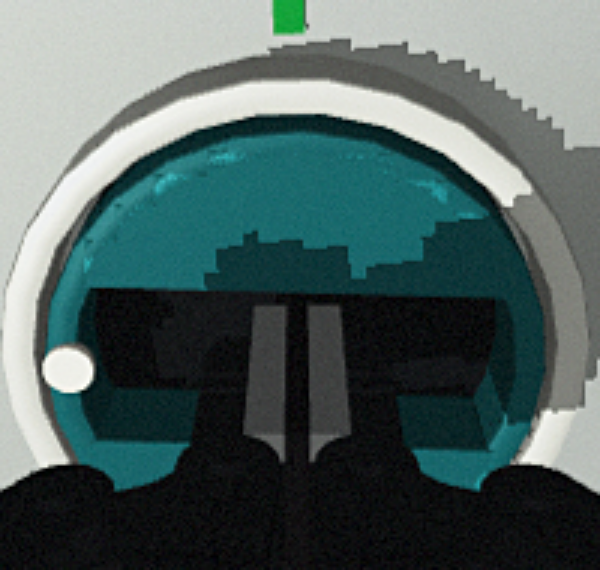

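```bash
python3 -m crank '0 1 3 0 0 0; 0 0 0 0 0 0'; python3 -m crank '0 0 4 0 0 0; 0 0 0 0 0 0'; python3 -m crank '0 0 3 0 0 0; 0 0 0 0 0 0'
python3 -c "
from h import *
for n in ('wrist',):
    im=optics.read_camera(n);cv2.imwrite(f'pics/{n}12.png',im[:,:,::-1])
    cv2.imwrite('pics/w12c.png',cv2.resize(im[160:350,180:380,::-1],None,fx=3,fy=3))
"
```

```text
time: 12.52
eef_pos: [0.5418, 0.0313, 0.1139]
tcp_rot: [0.747, 0.665, -0.0, -0.0]
contact_force: [-0.1, -0.9, -0.6]
opening: 0.003
time: 12.78
eef_pos: [0.5415, 0.0313, 0.1097]
tcp_rot: [0.747, 0.665, -0.0, -0.0]
contact_force: [-0.4, 0.2, 0.1]
opening: 0.001
time: 13.02
eef_pos: [0.5416, 0.0313, 0.1069]
tcp_rot: [0.746, 0.665, -0.0, -0.0]
contact_force: [0.3, 0.2, 0.2]
opening: 0.0
```

View pics/w12c.png

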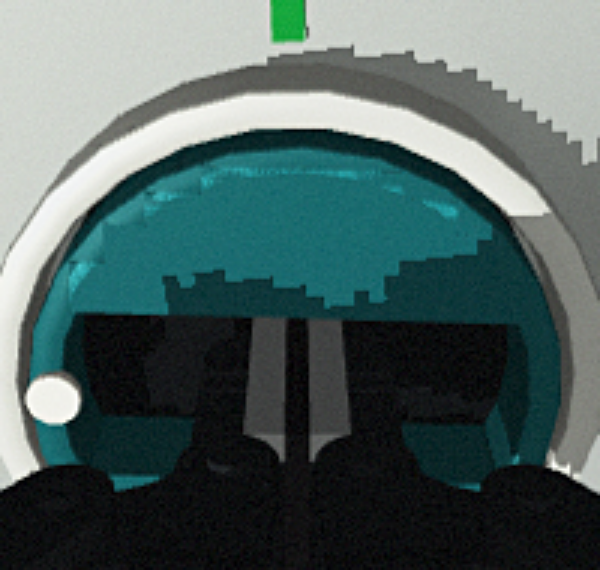

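The tip is in the slot: its end is hidden below the slot's edge and there's no contact force. I'll start turning clockwise.

```bash
python3 -m crank '0 0 0 0 0 0.12; 0 0 0 0 0 0.12; 0 0 0 0 0 0.12; 0 0 0 0 0 0.12; 0 0 0 0 0 0'; python3 -m crank '0 0 0 0 0 0.12; 0 0 0 0 0 0.12; 0 0 0 0 0 0.12; 0 0 0 0 0 0'
python3 -c "
from h import *
s=readout.get_state();print(s['wrist_torque'],s['qpos'])
for n in ('wrist','scene'):
    im=optics.read_camera(n);cv2.imwrite(f'pics/{n}13.png',im[:,:,::-1])
"
```

```text
time: 13.7
eef_pos: [0.5419, 0.0312, 0.1073]
tcp_rot: [0.883, 0.469, 0.0, 0.0]
contact_force: [0.4, -0.5, -0.5]
opening: -0.001
time: 14.2
eef_pos: [0.5424, 0.031, 0.1076]
tcp_rot: [0.952, 0.305, 0.001, 0.0]
contact_force: [1.5, -0.9, 0.7]
opening: 0.001
[-0.17509674 -0.14262933 -0.05498845] [-1.29509721e-01  1.08016757e-01  1.98568990e+00 -2.82351253e-04
  1.04661724e+00 -7.48429212e-01]
```

View pics/wrist13.png

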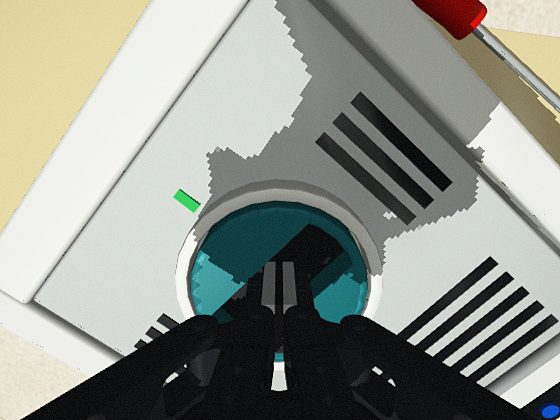

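In the wrist view the slot still lies across the tool, running from about (215,300) to (320,235) while the tool has turned about 48°. The shut tips are spinning loose in the slot. I'll turn back to line up and spread the fingers along the slot for leverage.

```bash
python3 -m crank '0 0 0 0 0 -0.14; 0 0 0 0 0 -0.14; 0 0 0 0 0 -0.14; 0 0 0 0 0 -0.14; 0 0 0 0 0 -0.14';  python3 -m crank '0 0 0 0 0 -0.12; 0 0 0 0 0 0; 0 0 0 0 0 0'
python3 -c "
from h import *
s=readout.get_state();print(s['eef_pos'],s['wrist_torque'],s['qpos'])
for n in ('wrist','scene'):
    im=optics.read_camera(n);cv2.imwrite(f'pics/{n}14.png',im[:,:,::-1])
    if n=='wrist': cv2.imwrite('pics/w14c.png',cv2.resize(im[160:350,180:380,::-1],None,fx=3,fy=3))
"
```

```text
time: 14.92
eef_pos: [0.5415, 0.0315, 0.107]
tcp_rot: [0.789, 0.614, -0.0, -0.0]
contact_force: [-0.9, 0.2, -0.2]
opening: -0.002
time: 15.3
eef_pos: [0.5417, 0.0313, 0.1071]
tcp_rot: [0.753, 0.658, -0.0, -0.0]
contact_force: [-0.2, -0.5, -0.4]
opening: -0.003
[0.54170121 0.03132887 0.10712711] [-0.00993918 -0.00156709 -0.02958962] [-1.29316255e-01  1.08160831e-01  1.98642799e+00  9.84930710e-05
  1.04746557e+00 -1.56451139e+00]
```

View pics/w14c.png

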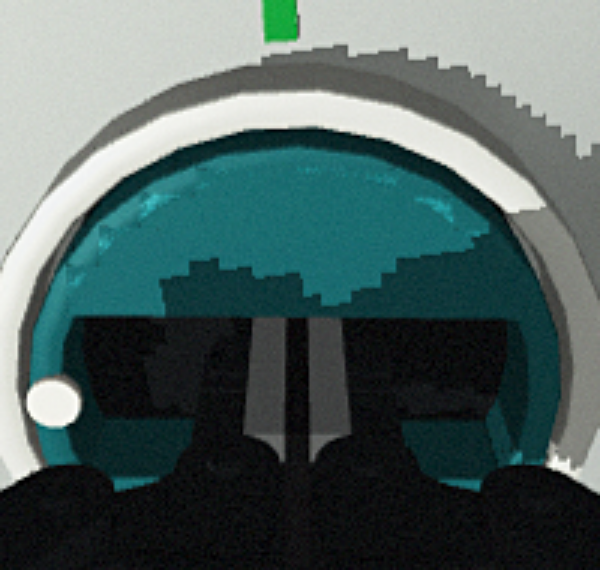

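```bash
python3 -m crank '0 0 0 0 0 0; 0 0 0 0 0 0; 0 0 0 0 0 0; 0 0 0 0 0 0' -0.5 20
python3 -c "
from h import *
s=readout.get_state();print(s['eef_pos'],s['wrist_torque'])
for n in ('wrist','scene'):
    im=optics.read_camera(n);cv2.imwrite(f'pics/{n}15.png',im[:,:,::-1])
    if n=='wrist': cv2.imwrite('pics/w15c.png',cv2.resize(im[160:350,180:380,::-1],None,fx=3,fy=3))
"
```

```text
time: 15.9
eef_pos: [0.5419, 0.0312, 0.1072]
tcp_rot: [0.753, 0.658, 0.0, 0.0]
contact_force: [-1.6, -0.2, -0.3]
opening: 0.248
[0.54190088 0.03123174 0.10724756] [ 0.00477912  0.01760048 -0.03677073]
```

View pics/w15c.png

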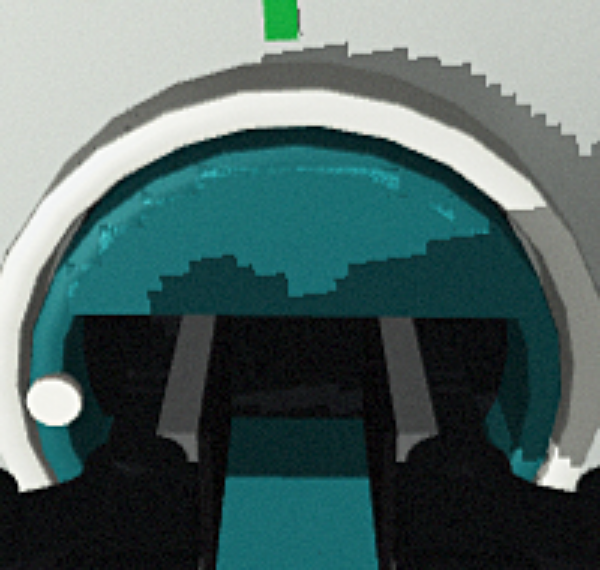

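```bash
python3 -m crank '0 0 2 0 0 0; 0 0 0 0 0 0.1; 0 0 0 0 0 0.1; 0 0 0 0 0 0.1; 0 0 0 0 0 0.1'; python3 -m crank '0 0 0 0 0 0.1;0 0 0 0 0 0'
python3 -c "
from h import *
s=readout.get_state();print(s['eef_pos'],s['wrist_torque'])
for n in ('wrist','scene'):
    im=optics.read_camera(n);cv2.imwrite(f'pics/{n}16.png',im[:,:,::-1])
"
```

```text
time: 16.62
eef_pos: [0.5425, 0.0308, 0.1052]
tcp_rot: [0.869, 0.494, 0.0, 0.001]
contact_force: [0.6, -0.9, -1.2]
opening: 0.254
time: 16.88
eef_pos: [0.5424, 0.0309, 0.1052]
tcp_rot: [0.892, 0.452, 0.0, 0.001]
contact_force: [2.0, -1.1, -0.6]
opening: 0.25
[0.54238115 0.03090935 0.10522191] [-0.2355285  -0.23779837  0.08812521]
```

View pics/wrist16.png

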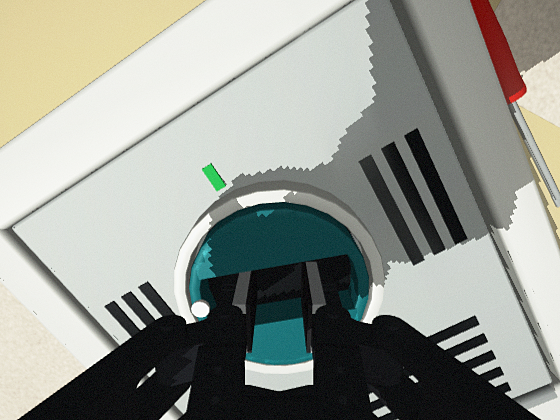

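The disc is turning now: the white dot has moved to (200,310) towards the green mark, and the slot lags the tool by about 10°. I'll continue.

```bash
python3 -m crank '0 0 0 0 0 0.12; 0 0 0 0 0 0.12; 0 0 0 0 0 0.12; 0 0 0 0 0 0.12; 0 0 0 0 0 0.12'; python3 -m crank '0 0 0 0 0 0.1;0 0 0 0 0 0.1; 0 0 0 0 0 0.1; 0 0 0 0 0 0'
python3 -c "
from h import *
s=readout.get_state();print(s['eef_pos'],s['wrist_torque'],s['qpos'])
for n in ('wrist','scene'):
    im=optics.read_camera(n);cv2.imwrite(f'pics/{n}17.png',im[:,:,::-1])
"
```

```text
time: 17.6
eef_pos: [0.5423, 0.0308, 0.1052]
tcp_rot: [0.986, 0.166, 0.001, 0.001]
contact_force: [1.0, -2.2, -1.8]
opening: 0.255
time: 18.1
eef_pos: [0.5422, 0.031, 0.1053]
tcp_rot: [1.0, 0.019, 0.0, 0.0]
contact_force: [1.7, -1.7, -0.9]
opening: 0.248
[0.54221071 0.03096443 0.10528392] [-0.33390635 -0.34651542  0.05350165] [-1.29562488e-01  1.10909825e-01  1.98720590e+00 -6.07326966e-04
  1.04248072e+00 -1.67322176e-01]
```

View pics/wrist17.png

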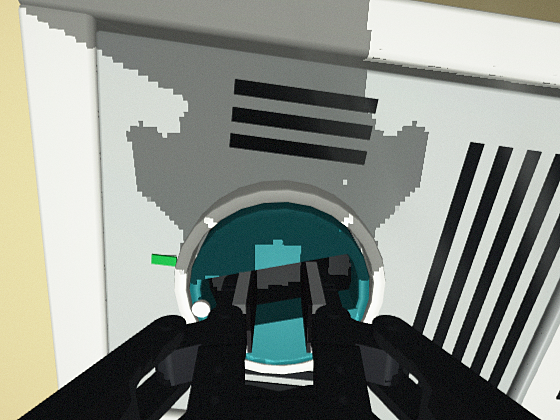

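```bash
t(){ python3 -c "
from plant import readout
s=readout.get_state();print(s['wrist_torque'].round(3),s['joint_efforts'][5].round(3),s['qpos'][5].round(3))"; }
t; python3 -m crank '0 0 0 0 0 0.1;0 0 0 0 0 0.1; 0 0 0 0 0 0.05; 0 0 0 0 0 0'|tail -3;t; python3 -m crank '0 0 0 0 0 0.05; 0 0 0 0 0 0'|tail -3;t;  python3 -m crank '0 0 0 0 0 0.05; 0 0 0 0 0 0'|tail -3;t
python3 -c "
from h import *
for n in ('wrist','scene'):
    im=optics.read_camera(n);cv2.imwrite(f'pics/{n}18.png',im[:,:,::-1])
"
```

```text
[-0.378 -0.395  0.02 ] 0.018 -0.167
tcp_rot: [0.994, -0.106, 0.0, 0.0]
contact_force: [2.7, -3.0, -0.9]
opening: 0.253
[-0.422 -0.446 -0.039] 0.116 0.083
tcp_rot: [0.991, -0.131, 0.0, 0.0]
contact_force: [2.5, -3.1, -2.3]
opening: 0.25
[-0.481 -0.439  0.072] 0.117 0.133
tcp_rot: [0.988, -0.155, 0.0, 0.0]
contact_force: [2.2, -3.8, -1.6]
opening: 0.252
[-0.499 -0.497  0.237] 0.286 0.182
```

View pics/wrist18.png

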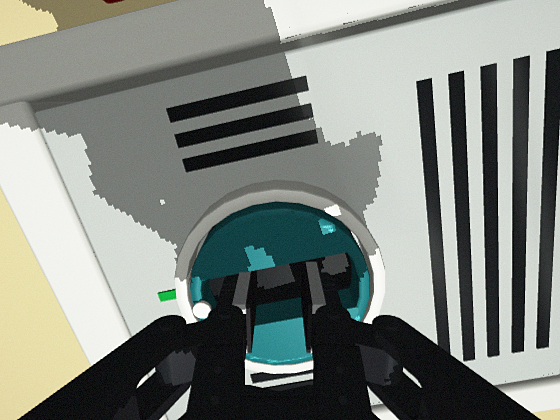

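```bash
t(){ python3 -c "
from plant import readout
s=readout.get_state();print(s['wrist_torque'].round(3),s['joint_efforts'][5].round(3),s['qpos'][5].round(3))"; }
python3 -m crank '0 0 0 0 0 0.05; 0 0 0 0 0 0'|tail -3;t; python3 -m crank '0 0 0 0 0 0.05; 0 0 0 0 0 0'|tail -3;t
```

```text
tcp_rot: [0.984, -0.179, -0.0, 0.001]
contact_force: [0.4, -3.3, 0.1]
opening: 0.244
[-0.639 -0.19   0.816] 0.855 0.231
tcp_rot: [0.979, -0.202, -0.0, 0.001]
contact_force: [1.1, -2.9, -0.1]
opening: 0.254
[-0.747 -0.247  1.918] 1.9 0.279
```

The torque jumped from about 0.12 to 1.9 N m, so the fastener is against its stop. I'll ease the turn back into the slot's play, lift straight out and check.

```bash
python3 -m crank '0 0 0 0 0 -0.1; 0 0 0 0 0 -0.11; 0 0 0 0 0 0'; python3 -m crank '0 0 -5 0 0 0; 0 0 -20 0 0 0; 0 0 -50 0 0 0; 0 0 -50 0 0 0;0 0 0 0 0 0'; python3 -m crank '50 0 0 0 0 0; 0 50 0 0 0 0;0 0 0 0 0 0;0 0 0 0 0 0'
python3 -c "
from h import *
print(readout.get_state()['eef_pos'])
for n in ('wrist','scene','top'):
    im=optics.read_camera(n);cv2.imwrite(f'pics/{n}19.png',im[:,:,::-1])
    if n=='scene':cv2.imwrite('pics/scene19c.png',cv2.resize(im[170:290,240:360,::-1],(600,600),interpolation=cv2.INTER_CUBIC))
"
```

```text
time: 20.18
eef_pos: [0.5411, 0.0322, 0.1049]
tcp_rot: [0.995, -0.104, -0.001, -0.001]
contact_force: [-0.5, -0.1, -0.5]
opening: 0.251
time: 20.8
eef_pos: [0.5447, 0.0314, 0.2365]
tcp_rot: [0.995, -0.103, 0.005, -0.0]
contact_force: [-0.3, -0.6, 0.7]
opening: 0.252
time: 21.3
eef_pos: [0.5802, -0.0274, 0.2295]
tcp_rot: [0.995, -0.103, -0.001, -0.001]
contact_force: [-0.4, 0.3, 0.6]
opening: 0.247
[ 0.58020201 -0.02738914  0.22947933]
```

View pics/wrist19.png

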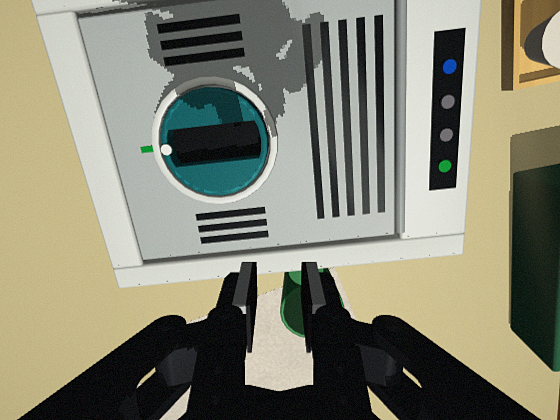

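View pics/scene19.png

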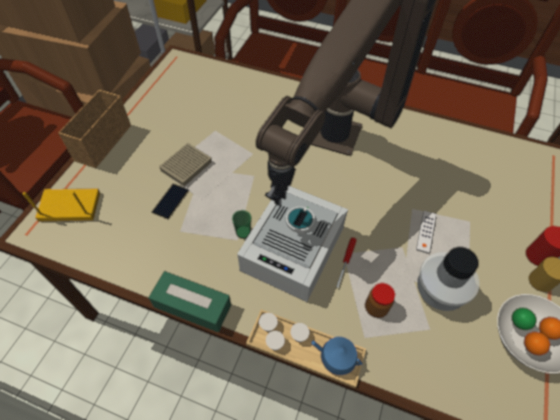

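View pics/scene19c.png

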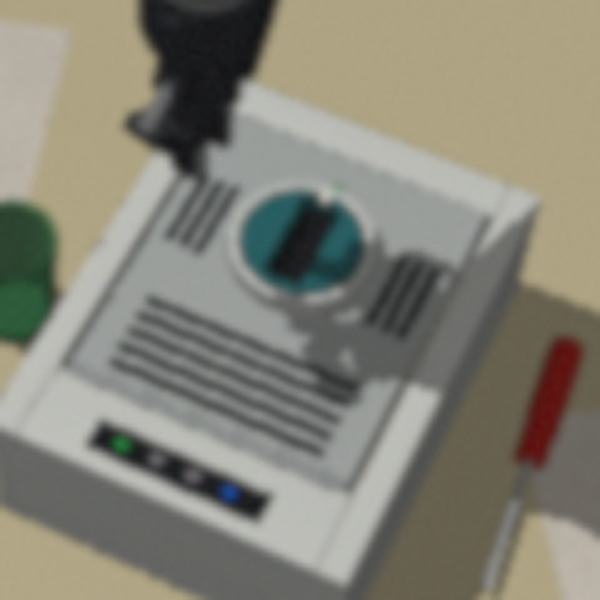

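```bash
python3 -c "
from h import *
seedisc('pics/wrist20.png')"
```

```text
eef [ 0.5805 -0.0268  0.2303] [ 9.948e-01 -1.015e-01  0.000e+00 -2.000e-04]
teal ellipse ((213.7227325439453, 141.43136596679688), (103.66883087158203, 110.29783630371094), 139.08570861816406)
slot ((213.28848266601562, 143.524169921875), (38.23681640625, 93.84625244140625), 83.48019409179688)
dot [166.94915254 149.94915254]
axis [0.5441 0.0329 0.139 ]
slot world dir -0.09422173443859884 len 0.07201591035424913
dot dir 3.113534672971271 0.036225366206977624
```

```bash
python3 -m crank '0 0 -40 0 0 0; 0 0 0 0 0 0;0 0 0 0 0 0' && python3 -c "
from plant import readout,ctrl
print(readout.get_state()['contact_force']);print(ctrl.sign_off())"
```

```text
time: 21.88
eef_pos: [0.5806, -0.0273, 0.2702]
tcp_rot: [0.995, -0.101, 0.0, -0.0]
contact_force: [0.0, 0.5, 0.4]
opening: 0.251
[0.01739263 0.45975368 0.38816552]
the job is handed in; nothing more can be done
None
```

The cover is shut and the fastener is locked. I handed the job in at about 22 s, with the hand clear above the table.

- **Closing the cover:** I pushed the free edge down with the shut fingertips until it met its stop, where the force rose to about 11 N. The pictures then showed it flush with the rim.
- **Locking the fastener:** my first turn, with the fingertips shut, spun loose in the slot and barely moved the disc. I turned back, spread the fingers about 21 mm along the slot and turned clockwise. The torque stayed near 0.12 N m, then rose to 1.9 N m against the stop.
- **Last checks:** the slot pointed along −0.094 rad, against −0.091 rad for the purifier's own x, so it is fully turned to the hinge. The white dot was beside the green mark, the cover was still flush, the force reading was about zero, and the bystanders looked undisturbed.
- **Disagreements:**
  - The fingertips seemed to end about 20 mm short of the reported TCP, because the shut cover stopped the push at a TCP height of 0.100 m rather than 0.120 m. I set the slot depth to allow for it.
  - The white dot's direction read about 0.06 rad off. It was off by about the same before the turn, so I relied on the slot direction and the stop.

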